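# Stack the fixings pots in the dock and close them with the lid

## Robot

A 7-joint arm with a two-finger parallel gripper is mounted at the origin on a cart in front of the work surface, level with it; the furniture and walls round the work are solid. World frame = base frame: x ahead of the robot, y to its left, z up, the work surface at z = 0. Lengths are in m, angles in degrees, forces in N, time in s.
With the tool pointing down it reaches from about 0.425 to 0.825 m from the base axis. Payload 3.6 kg.
Tool frame: the origin (TCP) lies between the finger pads; the fingertips stand env.nose_length ahead of it and the grasp point (between the pads) lies 8 mm behind it (env.nose_length is the distance from the TCP to the fingertips, in m); z points along the fingers, y is the line along which they close (so a half turn about z gives the same grasp; the last joint's range is limited). The gripper opens to 93 mm and grips with 3 to 60 N. Pads are 15 mm wide; open, the fingers measure 128 mm over their backs; the gripper's body (75 mm by 188 mm) begins 65 mm behind the grasp point.
Start: joints at [-73.883, 35.231, -0.722, 81.555, 0.464, 63.22, -2.315], TCP at [0.197, 0.619, 0.23] pointing down, gripper open.
Joint ranges: [-178.69, 178.69], [-17.37, 117.87], [-77.05, 75.6], [15.02, 138.74], [-78.02, 258.01], [0.78, 113.62], [-162.83, 162.83]. Speed limits (degrees/s): [159.86, 159.86, 180, 180, 180, 180, 180].

## Interface

Orientations are given as [roll, pitch, yaw] about the fixed x, y, z axes, in that order (R = Rz(yaw) Ry(pitch) Rx(roll)).
In Python, from cell import env gives the robot as it stands. The module is installed in compiled form; this text tells all that it offers.
- The arm moves only by the tool arm_command, never from a script. Its argument "series" is text: rows parted by semicolons, each of 6 numbers parted by spaces: the shift along the tool's x, y, z in units of 0.03 m (1.0 is 0.03 m), then the turn, a rotation vector about the tool's x, y, z in units of 10 degrees (1.0 is 10 degrees). A call has exactly 8 rows; each row shifts and turns the commanded pose from where the row before left it, along the tool's axes as they then stand; what a row does not reach is not made up. A row lasts 1/8 s, in which the tool goes at most 62.5 mm and 10.7 degrees, less where a joint would pass 70% of its speed; a pose out of reach is approached as far as the arm can. A call with a number of a shift or a turn outside -1 to 1 is refused whole. A call with a gripper value outside its range is refused whole. "hand" is the opening, from 0 (shut) to 1 (fully open), set as the call begins (left out, the last holds). The fingers move at their own pace and stop on an object; "squeeze" is the grip in N (left out, the last holds). Time passes only in rows, so rows that do not move let the fingers close, or fill a call up. It gives the time, the measured TCP pose, the force, the opening and the grip force at its end, in the units of the state.
- env.get_obs(): the state, without advancing time (a new reading comes with each control period).
- env.read_camera(name): name is "scene" or "top"; returns a dict with "color" (420x560x3 uint8, red, green, blue), "depth" (420x560 float32, m along the optical axis (not along the pixel's ray), 0 where there is no reading), "camera_matrix" (3x3 intrinsics, pixels), "D" ([k1, k2, p1, p2, k3] as OpenCV has them; the pictures are not rectified), "eye" and "rotation" of the camera in the world. Camera axes: x right, y up, looking along -z (the intrinsics and any distortion apply to the point x, -y, -z); pixel columns grow to the right and rows downward; lengths in m; the calibration is good to about 2 mm. A picture is of the moment at which its call begins.
- env.finish_job(): hands the job in; it is judged then, once.
The state is a dict: "clock": time; "joints": joint angles; "qd": joint speeds; "tau": joint torques, N m; "tcp_pos": TCP position; "orientation": TCP orientation; "force": force on the tool from outside, world axes, zero at the start; "wrist_torque": the same for the moment, N m; "finger_gap": finger opening in m; "finger_force": force on a finger pad.
Only numpy, scipy, OpenCV 4.12 (cv2) and the standard library are available. Lean on these libraries where they do the work, as an engineer would, in place of code of your own. Each camera call takes 0.05 s, during which the arm holds its last target. There are 200 camera calls.

## Task

Put the fixings pots away as one stack: seat the blue pot in the black dock, then the yellow pot on the blue one, then the red pot on the yellow one, and close the stack with the white lid, each part fully home and upright. Leave the green pot, the tea light and the tin where they are.

Things in the scene. Friction and masses are not known exactly. Their poses are not given: they have to be found in the camera images.
- dock: fixed black round docking dish, 76 mm diameter, 14 mm tall, with a round recess 52 mm wide and 10 mm deep, its floor a pale steel disc; origin at the centre of its underside, on the table. A pot seated in it stands with its origin 6 mm above the dish's origin.
- pot_blue: loose open blue pot, 60 mm diameter, 48 mm tall, steel fixings fixed inside, about 90 g; origin at the centre of its underside, z up. Lowest 8 mm: tapered foot, 40 to 48 mm across; straight body above, gripped from outside; wall 4 mm, mouth 52 mm. A foot drops into the mouth and its shoulder rests on the rim: a part seated on it has its origin 40 mm higher.
- pot_yellow: loose open yellow pot, 60 mm diameter, 48 mm tall, brass fixings fixed inside, about 90 g; origin at the centre of its underside, z up. Lowest 8 mm: tapered foot, 40 to 48 mm across; straight body above, gripped from outside; wall 4 mm, mouth 52 mm. A foot drops into the mouth and its shoulder rests on the rim: a part seated on it has its origin 40 mm higher.
- pot_red: loose open red pot, 60 mm diameter, 48 mm tall, dark steel fixings fixed inside, about 90 g; origin at the centre of its underside, z up. Lowest 8 mm: tapered foot, 40 to 48 mm across; straight body above, gripped from outside; wall 4 mm, mouth 52 mm. A foot drops into the mouth and its shoulder rests on the rim: a part seated on it has its origin 40 mm higher.
- lid: loose white round lid, 60 mm diameter, right way up; origin at the centre of its underside, z up. From below: tapered foot like the pots' (8 mm, 40 to 48 mm across), disc 60 mm across from 8 to 14 mm, knob 22 mm across (18 mm at its root) from 14 to 38 mm, gripped from above. About 50 g.
- pot_green: loose open green pot, 60 mm diameter, 48 mm tall, copper fixings fixed inside, about 90 g; origin at the centre of its underside, z up. Lowest 8 mm: tapered foot, 40 to 48 mm across; straight body above, gripped from outside; wall 4 mm, mouth 52 mm. A foot drops into the mouth and its shoulder rests on the rim: a part seated on it has its origin 40 mm higher. Stays put.
- candle: loose small tea light, pale green wax in a grey-white cup, 38 mm diameter, 15 mm tall, a bystander to leave alone; origin at the centre of its underside.
- tin: loose flat tin with a teal lid, 63 x 105 x 26 mm, long side along its y, a bystander to leave alone; origin at the centre of its underside.

How it is judged (in metres and radians):
On the way, in this order (a step that is already met when the one before it is completed fails the run):
1. blue pot seated upright in the black dock (horizontal distance between pot_blue and dock below 0.006 m and z of pot_blue in the frame of dock between 0.003 and 0.009 m and angle between pot_blue's own z axis and vertical below 0.1 rad), for 0.2 s.
2. yellow pot seated upright on the blue pot (horizontal distance between pot_yellow and pot_blue below 0.006 m and z of pot_yellow in the frame of pot_blue between 0.037 and 0.043 m and angle between pot_yellow's own z axis and vertical below 0.1 rad), for 0.2 s.
3. red pot seated upright on the yellow pot (horizontal distance between pot_red and pot_yellow below 0.006 m and z of pot_red in the frame of pot_yellow between 0.037 and 0.043 m and angle between pot_red's own z axis and vertical below 0.1 rad), for 0.2 s.
4. white lid seated on the red pot (horizontal distance between lid and pot_red below 0.006 m and z of lid in the frame of pot_red between 0.037 and 0.043 m and angle between lid's own z axis and vertical below 0.1 rad), for 0.2 s.
At the end, for the whole second after the job is handed in: Dock, blue, yellow, red, lid stacked in that order: each within 6 mm of centre over the part below and 3 mm of its seated height, tilted under 0.1 rad, at rest, released; green pot, tea light and tin under 20 mm from their starts (all of step 1 and all of step 2 and all of step 3 and all of step 4 and linear speed of each of pot_blue, pot_yellow, pot_red, lid below 0.02 m/s and angular speed of each of pot_blue, pot_yellow, pot_red, lid below 0.2 rad/s and distance of each of pot_green, candle, tin from where it was at the start of the episode below 0.02 m); the robot touches nothing.
It fails at once if the green pot is moved 20 mm or more (distance of pot_green from where it was at the start of the episode above 0.02 m).
It fails at once if the tea light is moved 20 mm or more (distance of candle from where it was at the start of the episode above 0.02 m).
It fails at once if the tin is moved 20 mm or more (distance of tin from where it was at the start of the episode above 0.02 m).
It also fails if it takes over 99 s, if anything falls off the work surface, if the arm or the gripper's body presses on something with over 40 N, if the wrist force passes 120 N, or if a joint passes its speed limit or range.

## Working session

There is one attempt and no reset: what is moved stays moved. The work goes in short steps, Python scripts to look and compute and a tool call to move; the robot and the scene stay as the last step left them, time stands still between calls to the robot, and variables do not carry over. Pictures are saved under pics/ and viewed, at most 14 in all, crops included, and the job is handed in when it is done.

Besides the shell and the picture viewer there is one more tool, called after "Request:" in YAML: its name, and indented under it one key for each argument. arm_command: Moves the arm, as the interface text tells. Its arguments: {"type":"object","properties":{"series":{"type":"string"},"hand":{"type":"number"},"squeeze":{"type":"number"}},"required":["series"]}

```bash
ls; mkdir -p pics; python3 - <<'E'
from cell import env
import cv2,numpy as np
o=env.get_obs(); print(o['clock'],o['tcp_pos'],o['orientation'],o['finger_gap'],env.nose_length)
for n in("scene","top"):
    c=env.read_camera(n); cv2.imwrite(f"pics/{n}0.png",c["color"][:,:,::-1]); np.savez(f"{n}0.npz",**c)
    print(n,c["camera_matrix"],c["D"],c["eye"],c["rotation"])
E
```

```text
pics
0.0 [0.19670469 0.61872382 0.22848776] [-1.79853725e+02  4.49093422e-03  1.62367976e+02] 0.09280652112761205 0.011
scene [[539.30625572   0.         288.09404421]
 [  0.         539.30625572 199.25980105]
 [  0.           0.           1.        ]] [-0.17888048  0.          0.          0.          0.        ] [-0.23682497  1.17455185  0.67017927] [  62.35056454   -0.47834086 -141.76258975]
top [[444.56781251   0.         282.1124546 ]
 [  0.         444.56781251 208.51181136]
 [  0.           0.           1.        ]] [-0.00411951  0.          0.          0.          0.        ] [0.36738461 0.20458878 0.90481717] [ 11.23029442   0.26800066 -88.7741328 ]
```

View pics/top0.png

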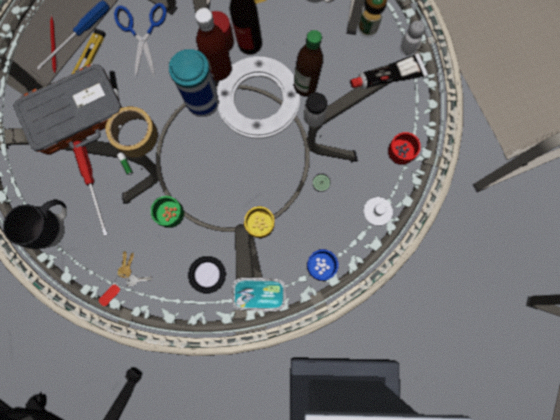

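View pics/scene0.png

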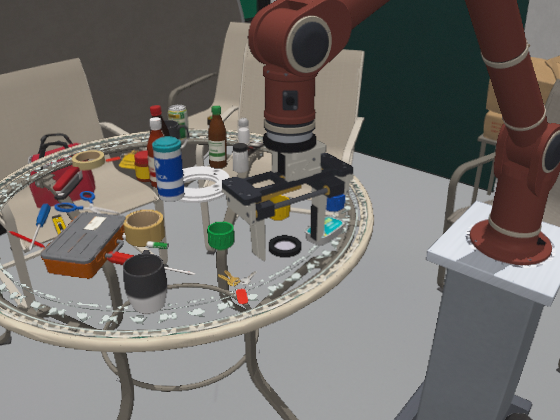

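```bash
cat > h.py <<'E'
import cv2,numpy as np
from scipy.spatial.transform import Rotation as R
F=np.diag([1,-1,-1.])
def rot(c): return R.from_euler('xyz',c['rotation'],degrees=True).as_matrix()
def proj(c,P):
    P=np.atleast_2d(P); q=(P-c['eye'])@rot(c)@F
    return cv2.projectPoints(q,np.zeros(3),np.zeros(3),c['camera_matrix'],c['D'])[0][:,0]
def ray(c,uv):
    n=cv2.undistortPoints(np.float64(uv).reshape(-1,1,2),c['camera_matrix'],c['D'])[:,0]
    return np.c_[n,np.ones(len(n))]@F@rot(c).T
def plane(c,uv,z):
    d=ray(c,uv); return c['eye']+d*((z-c['eye'][2])/d[:,2])[:,None]
def pt(c,uv):
    uv=np.atleast_2d(uv); D=c['depth'][uv[:,1].astype(int),uv[:,0].astype(int)]
    return c['eye']+ray(c,uv)*D[:,None]
E
python3 - <<'E'
from h import *
np.set_printoptions(precision=4,suppress=True)
t=dict(np.load('top0.npz'));s=dict(np.load('scene0.npz'))
for c in(t,s): print(proj(c,[[.197,.619,.23],[0,0,0],[.197,.619,.4]]))
print(pt(t,[[240,140],[345,400],[207,273],[322,265],[260,222],[404,149],[378,210],[168,211],[322,182],[260,294]]))
print(pt(s,[[285,246],[290,200],[220,225],[340,200],[260,240]]))
E
```

```text
[[  -8.7358  411.986 ]
 [ 391.5882  503.0785]
 [-112.8968  452.8594]]
[[287.7162 240.1044]
 [509.5395 241.2406]
 [288.6954 136.2888]]
[[ 0.9589  0.388  -0.7306]
 [ 0.1086  0.042  -0.3199]
 [ 0.4108  0.3603  0.0064]
 [ 0.4308  0.1309  0.0173]
 [ 0.5148  0.2567  0.0167]
 [ 0.6764 -0.0402  0.0144]
 [ 0.5408  0.0214  0.0353]
 [ 0.5333  0.4443  0.0189]
 [ 0.6027  0.131   0.0099]
 [ 0.3717  0.252   0.0218]]
[[0.4095 0.3568 0.0033]
 [0.174  0.6441 0.3175]
 [0.5474 0.4253 0.0391]
 [0.4038 0.1402 0.0358]
 [0.2042 0.6752 0.2546]]
```

```bash
cat >> h.py <<'E'
from scipy.optimize import least_squares
SEED={'blue':(322,265),'yellow':(260,222),'red':(404,149),'green':(168,211),'lid':(378,210),'dock':(207,273)}
def mask(c,name):
    hsv=cv2.cvtColor(c['color'],cv2.COLOR_RGB2HSV); H,S,V=[hsv[...,i].astype(int) for i in range(3)]
    h={'blue':(H>105)&(H<130)&(S>120),'yellow':(H>18)&(H<32)&(S>130)&(V>60),'red':((H<8)|(H>172))&(S>130),
       'green':(H>45)&(H<80)&(S>120),'lid':(S<60)&(V>150),'dock':(V<60)}[name]
    return h.astype(np.uint8)
def outline(c,name,uv,win=34):
    m=mask(c,name); w=np.zeros_like(m); u,v=map(int,uv); w[max(0,v-win):v+win,max(0,u-win):u+win]=1; m*=w
    cs=cv2.findContours(m,cv2.RETR_EXTERNAL,cv2.CHAIN_APPROX_NONE)[0]
    k=max(cs,key=cv2.contourArea); return cv2.convexHull(k)[:,0].astype(float),k[:,0].astype(float)
def circ(c,name,uv,z,r,fit_r=True,win=34):
    k=outline(c,name,uv,win)[1]
    p=plane(c,k,z)[:,:2]; ctr=p.mean(0); away=ctr-c['eye'][:2]; away/=np.linalg.norm(away)
    for _ in range(4):   # only the far half of the outline is the rim's edge
        q=p[(p-ctr)@away>0.0]
        f=lambda x:np.hypot(*(q-x[:2]).T)-(x[2] if fit_r else r)
        s=least_squares(f,[*ctr,r] if fit_r else [*ctr],loss='soft_l1',f_scale=.001); ctr=s.x[:2]
    return s.x,np.sqrt(np.mean(s.fun**2)),len(q)
E
python3 - <<'E'
from h import *
np.set_printoptions(precision=4,suppress=True)
t=dict(np.load('top0.npz'));s=dict(np.load('scene0.npz'))
for n,z,r in[('blue',.048,.03),('yellow',.048,.03),('red',.048,.03),('green',.048,.03),('lid',.014,.03),('dock',.014,.038)]:
    w=22 if n!='dock' else 26
    print(n,*circ(t,n,SEED[n],z,r,win=w),circ(t,n,SEED[n],z,r,False,win=w)[0])
    u,v=SEED[n]; g=np.mgrid[u-26:u+27,v-26:v+27].reshape(2,-1).T; P=pt(t,g); m=mask(t,n)[g[:,1],g[:,0]]>0
    q=P[(P[:,2]>z-.006)&(P[:,2]<z+.006)&(m)]
    if len(q)>10: print('  depth rim',len(q),np.mean(q,0),(q.max(0)+q.min(0))/2,np.ptp(q,axis=0))
# dock disc, lid knob
for n,uv,z,w in[('lid',(207,273),.004,18),('dock disc','',0,0)]:
    if w:
        k=outline(t,n,uv,w)[1]; p=plane(t,k,z)[:,:2]; print('disc',cv2.minEnclosingCircle(p.astype(np.float32)),p.mean(0))
u,v=SEED['lid']; g=np.mgrid[u-26:u+27,v-26:v+27].reshape(2,-1).T; P=pt(t,g); q=P[(P[:,2]>.030)&(P[:,2]<.06)]; print('knob',len(q),q.mean(0),np.ptp(q,axis=0))
for uv in((322,182),(260,294)):
    print(plane(t,[uv],.015))
o=[cv2.resize(t['color'][v-30:v+30,u-30:u+30,::-1],(240,240),interpolation=cv2.INTER_CUBIC) for n,(u,v) in SEED.items()]
cv2.imwrite('pics/crops.png',np.vstack([np.hstack(o[:3]),np.hstack(o[3:])]))
E
```

```text
blue [0.4306 0.1328 0.0284] 0.0005313584139952048 42 [0.4291 0.1343]
  depth rim 169 [0.4307 0.1351 0.0466] [0.4308 0.1324 0.0461] [0.0574 0.056  0.0081]
yellow [0.5109 0.2569 0.0289] 0.0007404781823563228 42 [0.5096 0.2565]
  depth rim 171 [0.5104 0.2577 0.0467] [0.5118 0.2576 0.047 ] [0.0563 0.0568 0.0098]
red [ 0.6731 -0.0344  0.0276] 0.0006169585048757749 38 [ 0.6707 -0.0325]
  depth rim 165 [ 0.6714 -0.0321  0.0461] [ 0.6725 -0.0345  0.0463] [0.0585 0.0565 0.0084]
green [0.5297 0.4421 0.0277] 0.0006215087306604792 39 [0.5279 0.4398]
  depth rim 176 [0.5273 0.4405 0.0464] [0.5295 0.4417 0.0461] [0.0583 0.058  0.0075]
lid [0.5365 0.0189 0.0362] 0.003683638964836921 66 [0.5425 0.0136]
  depth rim 535 [0.543  0.0173 0.013 ] [0.5345 0.0186 0.0133] [0.0773 0.0612 0.01  ]
dock [0.4081 0.3615 0.0345] 0.000645032384639047 50 [0.4069 0.3572]
  depth rim 525 [0.4078 0.3602 0.0129] [0.4079 0.3601 0.0129] [0.0695 0.074  0.0089]
disc ((0.4084520637989044, 0.36111003160476685), 0.023958692327141762) [0.4085 0.3611]
knob 94 [0.5432 0.017  0.0369] [0.0206 0.0214 0.0111]
[[0.6014 0.1314 0.015 ]]
[[0.3717 0.2523 0.015 ]]
```

View pics/crops.png

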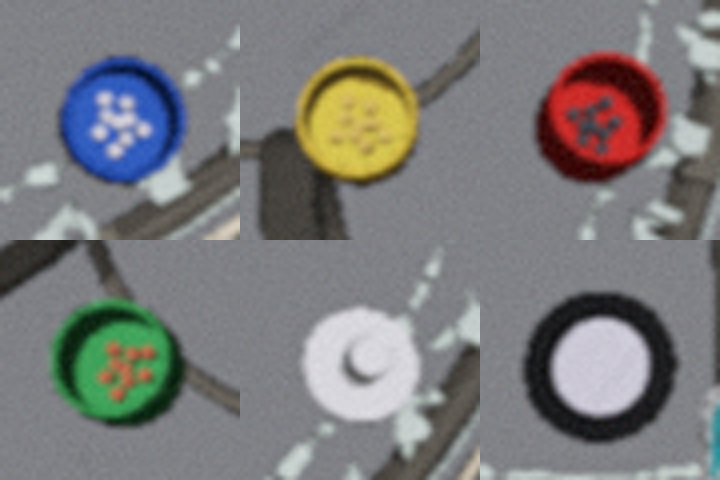

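Request:
arm_command:
  series: "-1 0 0 0 0 0.9;-1 0 0 0 0 0.9;-1 0 0 0 0 0.9;-1 0 0 0 0 0.9;-1 0 0 0 0 0.9;-1 0 0 0 0 0.9;-1 0 0 0 0 0.9;-1 0 0 0 0 0.9"
  hand: 1
  squeeze: 20

```text
clock: 1.1
tcp_pos: [0.3443, 0.4482, 0.2291]
orientation: [-180.0, 0.1, 90.0]
force: [0.2, -0.6, -0.6]
finger_gap: 0.0927
finger_force: 0.0
```

Request:
arm_command:
  series: "-1 0.36 0 0 0 0;-1 0.36 0 0 0 0;-1 0.36 0 0 0 0;-1 0.36 0 0 0 0;-1 0.36 0 0 0 0;-1 0.36 0 0 0 0;-1 0.36 0 0 0 0;-1 0.36 0 0 0 0"

```text
clock: 2.1
tcp_pos: [0.4319, 0.209, 0.2294]
orientation: [-180.0, 0.0, 90.4]
force: [0.5, 0.4, 0.2]
finger_gap: 0.0929
finger_force: 0.0
```

Request:
arm_command:
  series: "-0.9 0 0.5 0 0 0;-0.9 0 0.5 0 0 0;-0.6 0 0.6 0 0 0;0 0 0.6 0 0 0;0 0 0.6 0 0 0;0 0 0.6 0 0 0;0 0 0 0 0 0;0 0 0 0 0 0"

```text
clock: 3.1
tcp_pos: [0.4326, 0.1381, 0.128]
orientation: [180.0, -0.0, 90.4]
force: [-0.2, 0.3, 0.1]
finger_gap: 0.0929
finger_force: 0.0
```

Request:
arm_command:
  series: "-0.17 -0.07 0.5 0 0 0.04;0 0 0.6 0 0 0;0 0 0.6 0 0 0;0 0 0.5 0 0 0;0 0 0.5 0 0 0;0 0 0.4 0 0 0;0 0 0.3 0 0 0;0 0 0 0 0 0"

```text
clock: 4.1
tcp_pos: [0.4302, 0.1328, 0.0254]
orientation: [-180.0, 0.0, 90.0]
force: [0.2, -0.4, -0.3]
finger_gap: 0.0928
finger_force: 0.0
```

Request:
arm_command:
  series: "0 0 0 0 0 0;0 0 0 0 0 0;0 0 0 0 0 0;0 0 0 0 0 0;0 0 0 0 0 0;0 0 0 0 0 0;0 0 0 0 0 0;0 0 0 0 0 0"
  hand: 0
  squeeze: 20

```text
clock: 5.1
tcp_pos: [0.4306, 0.1329, 0.0258]
orientation: [180.0, -0.0, 90.0]
force: [0.6, -0.3, 4.2]
finger_gap: 0.0597
finger_force: 19.7
```

Request:
arm_command:
  series: "0 0 -0.3 0 0 0;0 0 -0.6 0 0 0;0 0 -0.7 0 0 0;0 0 -0.7 0 0 0;0 0 -0.7 0 0 0;0 0 -0.5 0 0 0;0 0 0 0 0 0;0 0 0 0 0 0"

```text
clock: 6.1
tcp_pos: [0.4295, 0.1329, 0.1302]
orientation: [-179.9, 0.0, 90.0]
force: [0.2, -0.1, -1.7]
finger_gap: 0.0594
finger_force: 19.8
```

Request:
arm_command:
  series: "0.7 -0.1 0 0 0 0;1 -0.1 0 0 0 0;1 -0.1 0 0 0 0;1 -0.1 0 0 0 0;1 -0.1 0 0 0 0;1 -0.1 0 0 0 0;1 -0.1 0 0 0 0;0.9 0 0 0 0 0"

```text
clock: 7.1
tcp_pos: [0.4082, 0.3616, 0.1293]
orientation: [-179.9, 0.1, 90.0]
force: [-1.4, -0.3, -1.4]
finger_gap: 0.0592
finger_force: 19.8
```

Request:
arm_command:
  series: "0 0 0.4 0 0 0;0 0 0.6 0 0 0;0 0 0.5 0 0 0;0 0 0.3 0 0 0;0 0 0 0 0 0;0 0 0 0 0 0;0 0 0 0 0 0;0 0 0 0 0 0"

```text
clock: 8.1
tcp_pos: [0.4096, 0.3611, 0.0771]
orientation: [180.0, -0.0, 90.0]
force: [-0.1, -0.5, -1.1]
finger_gap: 0.0596
finger_force: 19.8
```

```bash
python3 - <<'E'
from h import *
from cell import env
a=[]
for n in("scene","top"):
    c=env.read_camera(n); np.savez(f"{n}1.npz",**c)
    o=env.get_obs();u,v=proj(c,[o['tcp_pos']])[0].astype(int); print(n,u,v)
    u=min(max(u,70),490);a.append(cv2.resize(c['color'][v-60:v+80,u-70:u+70,::-1],(400,400),interpolation=cv2.INTER_CUBIC))
cv2.imwrite('pics/b1.png',np.hstack(a)); print(o['tcp_pos'],o['clock'])
E
```

```text
scene 283 218
top 200 271
[0.40946814 0.36109135 0.07692364] 8.2
```

View pics/b1.png

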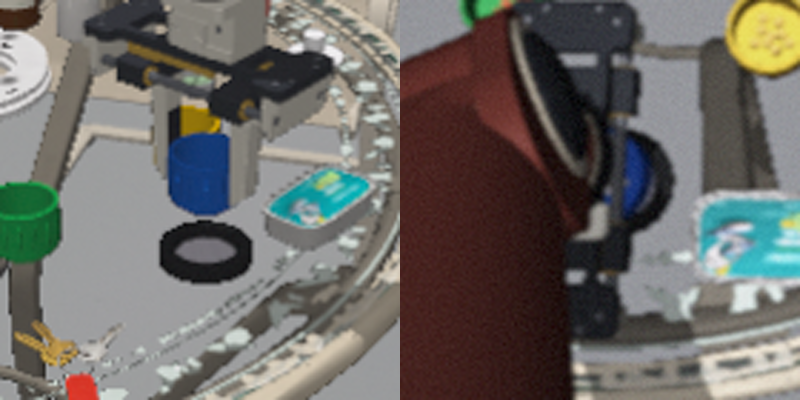

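Pot hangs upright above the dock (scene crop: pot at about 205,175, dock at 205,250). Lowering.

Request:
arm_command:
  series: "0 -0.04 0.3 0 0 0;0 0 0.3 0 0 0;0 0 0.3 0 0 0;0 0 0.2 0 0 0;0 0 0.2 0 0 0;0 0 0.15 0 0 0;0 0 0.05 0 0 0;0 0 0 0 0 0"

```text
clock: 9.2
tcp_pos: [0.4081, 0.3608, 0.0319]
orientation: [-180.0, -0.0, 90.0]
force: [-1.3, 0.8, 0.3]
finger_gap: 0.059
finger_force: 19.7
```

Request:
arm_command:
  series: "0 0 0 0 0 0;0 0 0 0 0 0;0 0 0 0 0 0;0 0 0 0 0 0;0 0 -0.3 0 0 0;0 0 -0.7 0 0 0;0 0 -1 0 0 0;0 0 -1 0 0 0"
  hand: 1

```text
clock: 10.2
tcp_pos: [0.4082, 0.3609, 0.123]
orientation: [180.0, -0.0, 90.0]
force: [-0.6, 0.7, 0.8]
finger_gap: 0.0932
finger_force: 0.0
```

Request:
arm_command:
  series: "-0.4 0.4 -0.3 0 0 0;-0.7 0.7 0 0 0 0;-0.7 0.7 0 0 0 0;-0.7 0.7 0 0 0 0;-0.7 0.7 0 0 0 0;-0.3 0.2 0 0 0 0;0 0 0 0 0 0;0 0 0 0 0 0"

```text
clock: 11.2
tcp_pos: [0.509, 0.2571, 0.1303]
orientation: [-179.9, -0.0, 90.1]
force: [-0.9, 0.1, 0.2]
finger_gap: 0.0928
finger_force: 0.0
```

```bash
python3 - <<'E'
from h import *
from cell import env
a=[]
for n in("scene","top"):
    c=env.read_camera(n); np.savez(f"{n}2.npz",**c)
    u,v=proj(c,[[.408,.361,.03]])[0].astype(int); print(n,u,v)
    a.append(cv2.resize(c['color'][v-70:v+70,u-70:u+70,::-1],(400,400),interpolation=cv2.INTER_CUBIC))
    if n=='top': print(circ(c,'blue',(u,v),.054,.03,win=25),circ(c,'dock',(u,v),.014,.038,win=28))
cv2.imwrite('pics/b2.png',np.hstack(a)); print(env.get_obs()['tcp_pos'])
E
```

```text
scene 284 237
top 204 273
(array([0.40984158, 0.37290036, 0.01837921]), np.float64(0.006978739887923698), 70) (array([  0.65061398, -11.88687248,  12.25724529]), np.float64(0.0013799561490445817), 32)
[0.50909109 0.25727164 0.13048506]
```

View pics/b2.png

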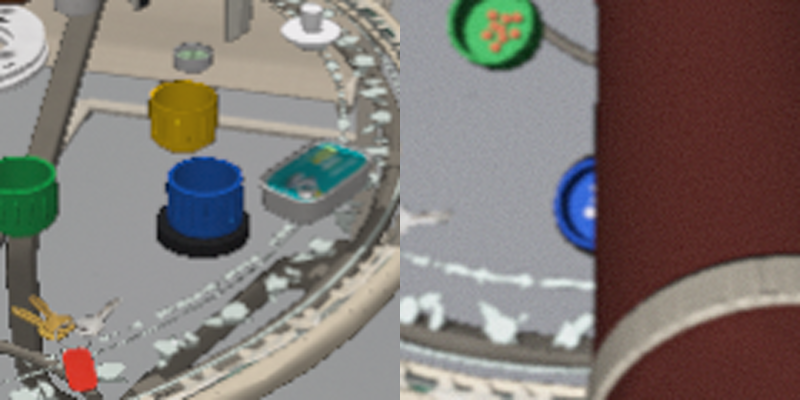

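Blue stands upright in the dock (scene crop, pot 205,195 in dish 203,230). Quick height check from the scene image, while I go down for yellow.

```bash
python3 - <<'E'
from h import *
np.set_printoptions(precision=4,suppress=True)
c=dict(np.load('scene2.npz'))
for n,xy in(('blue',(.408,.361)),('yellow',(.511,.257)),('green',(.5296,.4419))):
    g=np.argwhere(mask(c,n))[:,::-1]; P=pt(c,g); q=P[np.hypot(*(P[:,:2]-xy).T)<.04]; zt=np.percentile(q[:,2],97); r=q[q[:,2]>zt-.004]
    print(n,len(q),'top z',zt,(r.max(0)+r.min(0))/2,np.ptp(r,axis=0))
E
```

```text
blue 666 top z 0.053520664462165524 [0.4044 0.3602 0.0523] [0.06   0.0593 0.0055]
yellow 547 top z 0.23214655164767 [0.522  0.2772 0.2323] [0.0432 0.0084 0.0073]
green 633 top z 0.04718698604456166 [0.5277 0.4446 0.0462] [0.0614 0.0607 0.0059]
```

Request:
arm_command:
  series: "0 0.07 0.5 0 0 0;0 0 0.6 0 0 0;0 0 0.6 0 0 0;0 0 0.6 0 0 0;0 0 0.5 0 0 0;0 0 0.4 0 0 0;0 0 0.28 0 0 0;0 0 0 0 0 0"

```text
clock: 12.3
tcp_pos: [0.5119, 0.2557, 0.0257]
orientation: [-179.9, 0.0, 90.0]
force: [0.5, -1.0, -0.1]
finger_gap: 0.0929
finger_force: 0.0
```

Request:
arm_command:
  series: "0 0 0 0 0 0;0 0 0 0 0 0;0 0 0 0 0 0;0 0 0 0 0 0;0 0 0 0 0 0;0 0 0 0 0 0;0 0 0 0 0 0;0 0 0 0 0 0"
  hand: 0

```text
clock: 13.3
tcp_pos: [0.5126, 0.256, 0.0265]
orientation: [180.0, -0.0, 90.0]
force: [0.4, -0.9, 3.7]
finger_gap: 0.0594
finger_force: 20.0
```

Request:
arm_command:
  series: "0 0 -0.3 0 0 0;0 0 -0.6 0 0 0;0 0 -0.7 0 0 0;0 0 -0.7 0 0 0;0 0 -0.7 0 0 0;0 0 -0.7 0 0 0;0 0 0 0 0 0;0 0 0 0 0 0"

```text
clock: 14.3
tcp_pos: [0.5116, 0.2558, 0.137]
orientation: [-179.9, 0.0, 90.0]
force: [-0.6, 1.6, -0.9]
finger_gap: 0.0598
finger_force: 20.0
```

Request:
arm_command:
  series: "0.3 -0.3 0 0 0 0;0.6 -0.6 0 0 0 0;0.8 -0.8 0 0 0 0;0.8 -0.8 0 0 0 0;0.6 -0.6 0 0 0 0;0.37 -0.35 0 0 0 0;0 0 0 0 0 0;0 0 0 0 0 0"

```text
clock: 15.3
tcp_pos: [0.4098, 0.3589, 0.1372]
orientation: [180.0, 0.1, 89.9]
force: [0.7, -0.4, -0.4]
finger_gap: 0.0597
finger_force: 20.0
```

Request:
arm_command:
  series: "0 0 0.3 0 0 0;0 0 0.3 0 0 0;0 0 0.3 0 0 0;0 0 0.2 0 0 0;0 0 0 0 0 0;0 0 0 0 0 0;0 0 0 0 0 0;0 0 0 0 0 0"

```text
clock: 16.3
tcp_pos: [0.4089, 0.3602, 0.1045]
orientation: [180.0, -0.0, 90.0]
force: [-0.2, 0.2, -0.4]
finger_gap: 0.0595
finger_force: 20.0
```

```bash
python3 - <<'E'
from h import *
from cell import env
c=env.read_camera("scene"); np.savez("scene3.npz",**c)
cv2.imwrite('pics/y3.png',cv2.resize(c['color'][150:290,214:354,::-1],(500,500),interpolation=cv2.INTER_CUBIC)); print(env.get_obs()['tcp_pos'])
E
```

```text
[0.40886425 0.36014439 0.10445531]
```

View pics/y3.png

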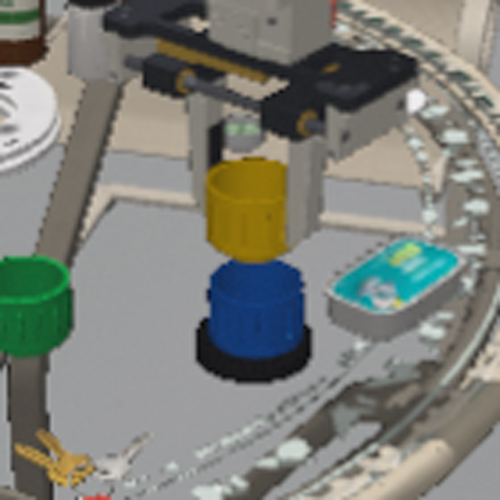

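Yellow is upright and in line over blue (crop: 250,205 over 255,305). Lowering 32 mm.

Request:
arm_command:
  series: "0 -0.02 0.2 0 0 0;0 0 0.2 0 0 0;0 0 0.2 0 0 0;0 0 0.2 0 0 0;0 0 0.15 0 0 0;0 0 0.1 0 0 0;0 0 0.03 0 0 0;0 0 0 0 0 0"

```text
clock: 17.35
tcp_pos: [0.4082, 0.36, 0.0725]
orientation: [-180.0, -0.0, 90.0]
force: [-0.9, -1.3, 4.3]
finger_gap: 0.0597
finger_force: 20.0
```

Request:
arm_command:
  series: "0 0 0 0 0 0;0 0 0 0 0 0;0 0 0 0 0 0;0 0 0 0 0 0;0 0 -0.3 0 0 0;0 0 -0.7 0 0 0;0 0 -1 0 0 0;0 0 -0.8 0 0 0"
  hand: 1

```text
clock: 18.35
tcp_pos: [0.4085, 0.3601, 0.1575]
orientation: [179.9, -0.0, 90.0]
force: [0.3, -0.1, 0.6]
finger_gap: 0.0931
finger_force: 0.0
```

Request:
arm_command:
  series: "-0.5 0.3 0 0 0 0;-0.9 0.6 0 0 0 0;-0.9 0.6 0 0 0 0;-0.9 0.6 0 0 0 0;-0.9 0.6 0 0 0 0;-0.9 0.6 0 0 0 0;-0.9 0.6 0 0 0 0;-0.9 0.6 0 0 0 0"

```text
clock: 19.35
tcp_pos: [0.5432, 0.1532, 0.1548]
orientation: [-179.9, 0.1, 89.9]
force: [1.2, -0.3, 0.2]
finger_gap: 0.0926
finger_force: 0.0
```

Request:
arm_command:
  series: "-0.9 0.6 0 0 0 0;-0.9 0.6 0 0 0 0;-0.9 0.6 0 0 0 0;-0.9 0.6 0 0 0 0;-0.9 0.6 0 0 0 0;-0.9 0.6 0 0 0 0;-0.6 0.6 0 0 0 0;0 0 0 0 0 0"

```text
clock: 20.35
tcp_pos: [0.6686, -0.0283, 0.1545]
orientation: [-179.9, 0.1, 89.7]
force: [-0.5, -0.3, 0.7]
finger_gap: 0.0932
finger_force: 0.0
```

```bash
python3 - <<'E'
from h import *
from cell import env
np.set_printoptions(precision=4,suppress=True)
c=env.read_camera("scene"); np.savez("scene4.npz",**c)
for n,xy in(('blue',(.408,.361)),('yellow',(.408,.361))):
    g=np.argwhere(mask(c,n))[:,::-1]; P=pt(c,g); q=P[(np.hypot(*(P[:,:2]-xy).T)<.045)&(P[:,2]<.12)]; zt=np.percentile(q[:,2],97); r=q[q[:,2]>zt-.004]
    print(n,len(q),'top z',zt,(r.max(0)+r.min(0))/2,np.ptp(r,axis=0))
cv2.imwrite('pics/y4.png',cv2.resize(c['color'][150:290,214:354,::-1],(400,400),interpolation=cv2.INTER_CUBIC)); print(env.get_obs()['tcp_pos'])
E
```

```text
blue 387 top z 0.05062991489339434 [0.399  0.3697 0.0505] [0.0479 0.0396 0.0076]
yellow 659 top z 0.0934487838201205 [0.4053 0.361  0.0923] [0.0615 0.0623 0.0058]
[ 0.668  -0.0259  0.1546]
```

View pics/y4.png

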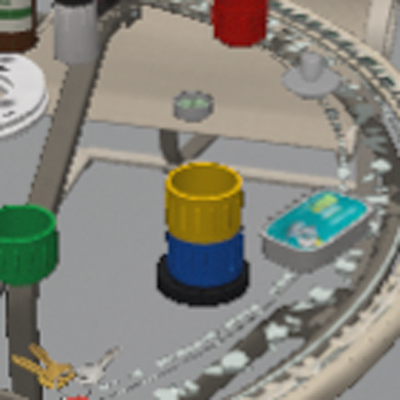

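Yellow sits squarely on blue (crop 205,205). Now red.

Request:
arm_command:
  series: "-0.28 0.15 0.5 0 0 0.03;0 0 0.6 0 0 0;0 0 0.6 0 0 0;0 0 0.6 0 0 0;0 0 0 0 0 0;0 0 0 0 0 0;0 0 0 0 0 0;0 0 0 0 0 0"

```text
clock: 21.4
tcp_pos: [0.6739, -0.0326, 0.0876]
orientation: [179.9, 0.0, 89.7]
force: [-0.3, 0.3, -0.9]
finger_gap: 0.0932
finger_force: 0.0
```

Request:
arm_command:
  series: "-0.05 -0.04 0.5 0 0 0.03;0 0 0.5 0 0 0;0 0 0.5 0 0 0;0 0 0.35 0 0 0;0 0 0.2 0 0 0;0 0 0 0 0 0;0 0 0 0 0 0;0 0 0 0 0 0"

```text
clock: 22.4
tcp_pos: [0.6727, -0.0341, 0.026]
orientation: [179.9, 0.0, 89.4]
force: [-0.1, -0.1, 0.1]
finger_gap: 0.0931
finger_force: 0.0
```

Request:
arm_command:
  series: "0 0 0 0 0 0;0 0 0 0 0 0;0 0 0 0 0 0;0 0 0 0 0 0;0 0 0 0 0 0;0 0 0 0 0 0;0 0 0 0 0 0;0 0 0 0 0 0"
  hand: 0

```text
clock: 23.4
tcp_pos: [0.6725, -0.034, 0.0254]
orientation: [180.0, 0.0, 89.4]
force: [1.4, 0.2, -0.4]
finger_gap: 0.06
finger_force: 20.0
```

Request:
arm_command:
  series: "0 0 -0.3 0 0 0;0 0 -0.7 0 0 0;0 0 -0.9 0 0 0;0 0 -0.9 0 0 0;0 0 -0.9 0 0 0;0 0 -0.9 0 0 0;0 0 -0.5 0 0 0;0 0 0 0 0 0"

```text
clock: 24.4
tcp_pos: [0.6729, -0.0342, 0.1802]
orientation: [179.8, 0.0, 89.4]
force: [-0.7, 0.1, -0.6]
finger_gap: 0.0603
finger_force: 20.0
```

Request:
arm_command:
  series: "0.4 -0.3 0 0 0 -0.06;0.8 -0.5 0 0 0 0;0.9 -0.6 0 0 0 0;0.9 -0.6 0 0 0 0;0.9 -0.6 0 0 0 0;0.9 -0.6 0 0 0 0;0.9 -0.6 0 0 0 0;0.9 -0.6 0 0 0 0"

```text
clock: 25.4
tcp_pos: [0.538, 0.1659, 0.1771]
orientation: [-179.8, 0.0, 90.1]
force: [1.2, 1.3, -0.5]
finger_gap: 0.0602
finger_force: 20.0
```

Request:
arm_command:
  series: "0.9 -0.6 0 0 0 0;0.9 -0.6 0 0 0 0;0.9 -0.6 0 0 0 0;0.9 -0.6 0 0 0 0;0.9 -0.6 0 0 0 0;0.9 -0.6 0 0 0 0;0.7 -0.5 0 0 0 0;0.4 -0.3 0 0 0 0"

```text
clock: 26.4
tcp_pos: [0.4059, 0.3605, 0.1772]
orientation: [-179.8, 0.1, 90.2]
force: [-0.2, 0.4, -1.4]
finger_gap: 0.06
finger_force: 20.0
```

Request:
arm_command:
  series: "0 0 0.2 0 0 0;0 0 0.3 0 0 0;0 0 0.3 0 0 0;0 0 0.2 0 0 0;0 0 0 0 0 0;0 0 0 0 0 0;0 0 0 0 0 0;0 0 0 0 0 0"

```text
clock: 27.4
tcp_pos: [0.4087, 0.3594, 0.1486]
orientation: [180.0, -0.0, 90.0]
force: [-0.6, 0.3, -1.5]
finger_gap: 0.0602
finger_force: 20.0
```

Request:
arm_command:
  series: "0.03 -0.01 0.25 0 0 0;0 0 0.25 0 0 0;0 0 0.25 0 0 0;0 0 0.2 0 0 0;0 0 0.15 0 0 0;0 0 0.1 0 0 0;0 0 0.04 0 0 0;0 0 0 0 0 0"

```text
clock: 28.4
tcp_pos: [0.4083, 0.3604, 0.1114]
orientation: [180.0, -0.0, 90.0]
force: [0.3, 0.9, 1.1]
finger_gap: 0.0604
finger_force: 20.0
```

```bash
python3 - <<'E'
from h import *
from cell import env
c=env.read_camera("scene")
cv2.imwrite('pics/r5.png',cv2.resize(c['color'][130:270,214:354,::-1],(400,400),interpolation=cv2.INTER_CUBIC)); print(env.get_obs()['tcp_pos'])
E
```

```text
[0.40834028 0.36042698 0.11140062]
```

View pics/r5.png

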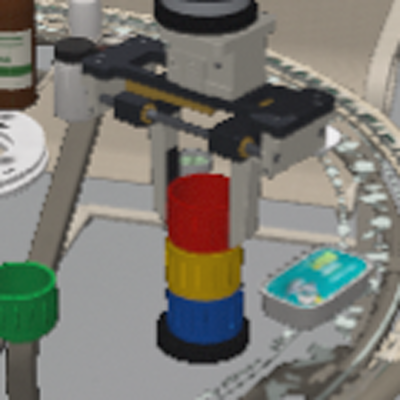

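Red is seated (crop 200,215). Release and go to the lid.

Request:
arm_command:
  series: "0 0 0 0 0 0;0 0 0 0 0 0;0 0 0 0 0 0;0 0 0 0 0 0;0 0 -0.3 0 0 0;0 0 -0.7 0 0 0;0 0 -1 0 0 0;0 0 -0.7 0 0 0"
  hand: 1

```text
clock: 29.45
tcp_pos: [0.4088, 0.3603, 0.1941]
orientation: [179.9, -0.1, 90.0]
force: [0.4, 0.1, 0.4]
finger_gap: 0.0928
finger_force: 0.0
```

Request:
arm_command:
  series: "-0.5 0.2 0 0 0 0;-0.9 0.35 0 0 0 0;-0.9 0.35 0 0 0 0;-0.9 0.35 0 0 0 0;-0.9 0.35 0 0 0 0;-0.9 0.35 0 0 0 0;-0.9 0.35 0 0 0 0;-0.9 0.35 0 0 0 0"

```text
clock: 30.45
tcp_pos: [0.4873, 0.1535, 0.1913]
orientation: [-179.9, 0.1, 89.9]
force: [0.4, 0.7, 0.9]
finger_gap: 0.093
finger_force: 0.0
```

Request:
arm_command:
  series: "-0.9 0.4 0 0 0 0;-0.9 0.35 0 0 0 0;-0.9 0.35 0.5 0 0 0;-0.9 0.35 0.7 0 0 0;-0.7 0.3 0.7 0 0 0;-0.4 0.1 0.7 0 0 0;0 0 0.4 0 0 0;0 0 0 0 0 0"

```text
clock: 31.45
tcp_pos: [0.5419, 0.0152, 0.1011]
orientation: [-179.8, -0.0, 90.0]
force: [0.0, -0.2, 0.3]
finger_gap: 0.0929
finger_force: 0.0
```

```bash
python3 - <<'E'
from h import *
from cell import env
np.set_printoptions(precision=4,suppress=True)
c=env.read_camera("scene"); np.savez("scene6.npz",**c)
g=np.argwhere(mask(c,'red'))[:,::-1]; P=pt(c,g); q=P[(np.hypot(*(P[:,:2]-(.408,.361)).T)<.045)]; zt=np.percentile(q[:,2],97); r=q[q[:,2]>zt-.004]
print(len(q),'top z',zt,(r.max(0)+r.min(0))/2,np.ptp(r,axis=0))
cv2.imwrite('pics/r6.png',c['color'][60:300,160:480,::-1]); print(env.get_obs()['tcp_pos'])
E
```

```text
655 top z 0.1335117932479657 [0.4053 0.3591 0.1325] [0.0594 0.0613 0.0058]
[0.5426 0.0156 0.1019]
```

View pics/r6.png

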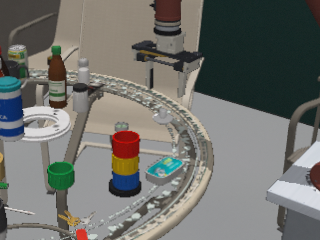

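Stack of three stands true (125,165), top at 0.1335 m; the lid at (162,115) is under the hand.

Request:
arm_command:
  series: "0.05 0.01 0.4 0 0 0;0 0 0.5 0 0 0;0 0 0.5 0 0 0;0 0 0.4 0 0 0;0 0 0.35 0 0 0;0 0 0.2 0 0 0;0 0 0.1 0 0 0;0 0 0 0 0 0"

```text
clock: 32.5
tcp_pos: [0.5435, 0.0165, 0.0287]
orientation: [180.0, 0.0, 90.0]
force: [-0.5, 0.3, 0.5]
finger_gap: 0.0931
finger_force: 0.0
```

Request:
arm_command:
  series: "0 0 0 0 0 0;0 0 0 0 0 0;0 0 0 0 0 0;0 0 0 0 0 0;0 0 0 0 0 0;0 0 0 0 0 0;0 0 0 0 0 0;0 0 0 0 0 0"
  hand: 0

```text
clock: 33.5
tcp_pos: [0.5435, 0.0165, 0.0287]
orientation: [180.0, 0.0, 90.0]
force: [0.2, 0.6, -1.3]
finger_gap: 0.0214
finger_force: 20.0
```

Request:
arm_command:
  series: "0 0 -0.3 0 0 0;0 0 -0.8 0 0 0;0 0 -1 0 0 0;0 0 -1 0 0 0;0 0 -1 0 0 0;0 0 -1 0 0 0;0 0 -0.6 0 0 0;0 0 0 0 0 0"

```text
clock: 34.5
tcp_pos: [0.5441, 0.0165, 0.2014]
orientation: [179.8, -0.0, 90.0]
force: [-0.2, -0.1, -0.4]
finger_gap: 0.0209
finger_force: 20.0
```

Request:
arm_command:
  series: "0.4 -0.2 0 0 0 0;0.8 -0.3 0 0 0 0;0.9 -0.35 0 0 0 0;0.9 -0.35 0 0 0 0;0.9 -0.35 0 0 0 0;0.9 -0.35 0 0 0 0;0.9 -0.35 0 0 0 0;0.9 -0.35 0 0 0 0"

```text
clock: 35.5
tcp_pos: [0.4635, 0.216, 0.1984]
orientation: [-179.8, 0.1, 90.0]
force: [0.1, -0.0, -0.4]
finger_gap: 0.0209
finger_force: 20.0
```

Request:
arm_command:
  series: "0.9 -0.35 0 0 0 0;0.9 -0.4 0 0 0 0;0.9 -0.4 0 0 0 0;0.9 -0.3 0 0 0 0;0.8 -0.3 0 0 0 0;0.46 -0.22 0 0 0 0;0 0 0 0 0 0;0 0 0 0 0 0"

```text
clock: 36.5
tcp_pos: [0.4069, 0.359, 0.1995]
orientation: [-180.0, 0.1, 89.9]
force: [0.2, -0.4, -0.9]
finger_gap: 0.0211
finger_force: 20.0
```

```bash
python3 - <<'E'
from h import *
from cell import env
c=env.read_camera("scene"); np.savez("scene7.npz",**c)
cv2.imwrite('pics/l7.png',cv2.resize(c['color'][110:250,214:354,::-1],(500,500),interpolation=cv2.INTER_CUBIC)); o=env.get_obs();print(o['tcp_pos'],o['orientation'])
E
```

```text
[0.40713356 0.35894707 0.19960267] [1.79990686e+02 6.05245409e-02 8.98364852e+01]
```

View pics/l7.png

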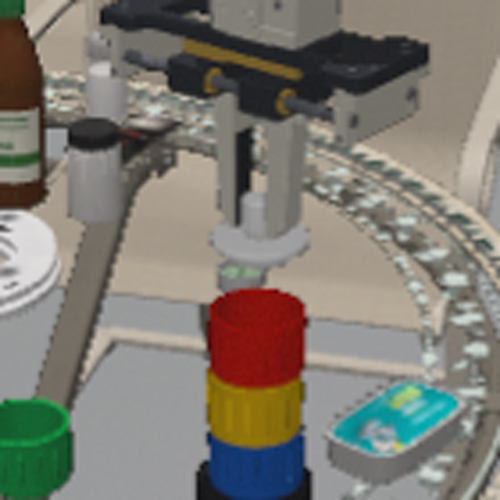

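Lid is held level at (261,238) above the red pot's mouth (258,305). Lowering.

Request:
arm_command:
  series: "0.05 0.04 0.2 0 0 0;0 0 0.3 0 0 0;0 0 0.3 0 0 0;0 0 0.2 0 0 0;0 0 0 0 0 0;0 0 0 0 0 0;0 0 0 0 0 0;0 0 0 0 0 0"

```text
clock: 37.55
tcp_pos: [0.4078, 0.362, 0.1699]
orientation: [180.0, -0.0, 90.0]
force: [0.2, -0.3, -1.0]
finger_gap: 0.0211
finger_force: 20.0
```

Request:
arm_command:
  series: "-0.05 0.02 0 0 0 0;0 0 0.15 0 0 0;0 0 0.15 0 0 0;0 0 0.1 0 0 0;0 0 0.07 0 0 0;0 0 0.04 0 0 0;0 0 0 0 0 0;0 0 0 0 0 0"

```text
clock: 38.55
tcp_pos: [0.4084, 0.3605, 0.1546]
orientation: [180.0, -0.0, 90.0]
force: [-0.9, -0.2, 2.8]
finger_gap: 0.0211
finger_force: 20.0
```

Contact at exactly the seated height; release and back off straight up.

Request:
arm_command:
  series: "0 0 0 0 0 0;0 0 0 0 0 0;0 0 0 0 0 0;0 0 0 0 0 0;0 0 0 0 0 0;0 0 -0.5 0 0 0;0 0 -0.8 0 0 0;0 0 -1 0 0 0"
  hand: 1

```text
clock: 39.55
tcp_pos: [0.4083, 0.3603, 0.2247]
orientation: [-180.0, 0.0, 90.0]
force: [0.2, 0.8, 0.1]
finger_gap: 0.092
finger_force: 0.0
```

Request:
arm_command:
  series: "-0.3 0.3 -0.5 0 0 0;-0.7 0.7 0 0 0 0;-0.7 0.7 0 0 0 0;-0.7 0.7 0 0 0 0;-0.7 0.7 0 0 0 0;0 0 0 0 0 0;0 0 0 0 0 0;0 0 0 0 0 0"

```text
clock: 40.55
tcp_pos: [0.5002, 0.2687, 0.2382]
orientation: [-179.9, -0.0, 90.1]
force: [-0.2, 0.0, 0.5]
finger_gap: 0.0927
finger_force: 0.0
```

```bash
python3 - <<'E'
from h import *
from cell import env
np.set_printoptions(precision=4,suppress=True)
c=env.read_camera("scene")
g=np.argwhere(mask(c,'lid'))[:,::-1]; P=pt(c,g); q=P[np.hypot(*(P[:,:2]-(.407,.36)).T)<.04]
for lo,hi in((.135,.145),(.158,.175)):
    r=q[(q[:,2]>lo)&(q[:,2]<hi)]; print(len(r),np.percentile(r[:,2],95),(r.max(0)+r.min(0))/2,np.ptp(r,axis=0))
cv2.imwrite('pics/f8.png',cv2.resize(c['color'][130:270,194:374,::-1],(640,498),interpolation=cv2.INTER_CUBIC)); print(env.get_obs()['tcp_pos'])
E
```

```text
226 0.14086258376149483 [0.4067 0.3617 0.1394] [0.0585 0.0616 0.0086]
44 0.16421800098011508 [0.4067 0.3607 0.1613] [0.0215 0.0203 0.0065]
[0.5004 0.2686 0.2383]
```

View pics/f8.png

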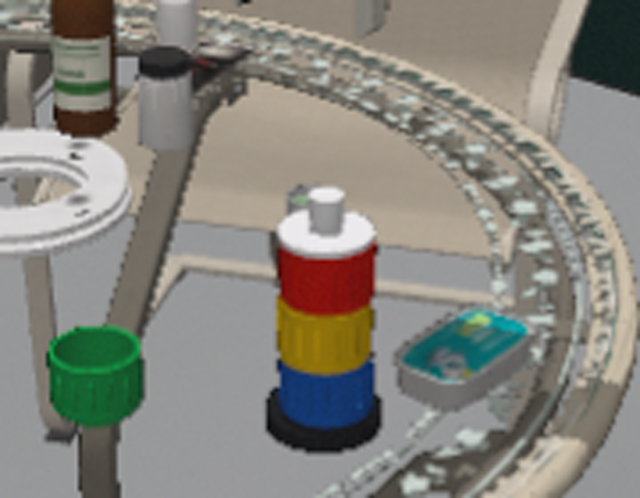

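The whole stack is upright with the lid home at (327,230): disc top measures 0.140 m and knob top 0.164 m, as they should be. The green pot and the tin are in place.

```bash
python3 -c "
from cell import env
print(env.finish_job())"
```

```text
the job is handed in; nothing more can be done
None
```

The job is handed in, with no verdict returned: blue, yellow, red and the white lid are stacked upright in the dock, heights matching the seated values in the last image, and I never touched the green pot, tea light or tin.

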